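Change the wheel test bench over for the next test

TASK

Change the test bench over: hang the tested wheel from its cradle on the J-hook by its rim, pull the fixture drawer out to its stop, and slide every spacer in it onto the spindle, then the washer and last the nut, each resting flat on the one below. Finish with the drawer pushed fully home and the wheel hanging still, and leave the other things on the bench where they are.

Things in the scene. Friction and masses are not known exactly. Their poses are not given: they have to be found in the camera images.
- wheel: bare 12-inch wheel, no tyre, 0.4 kg: silver rim 215 mm outside, 161 mm inside diameter (27 mm deep), 22 mm wide, flat sides; five black spokes 16 mm wide; hub 30 mm across, axle 52 mm long. Stands upright in the cradle, hub centre 125 mm, top of rim 232 mm above the bench. Origin at the hub centre, x along the axle, z to the uppermost point of the rim at the start, midway between two spokes
- cradle: fixed grey wheel cradle, 100 x 200 mm: two upright steel side plates 170 mm long, 28 mm apart inside, top edges 70 mm above the bench, hold the wheel's rim; two cross bars keep it from rolling. The wheel lifts straight up out of it. Origin on the bench under the wheel's hub, x along the axle
- hook_stand: fixed stand: purple foot plate, steel post and J-hook of 12 mm round bar. Origin on the bench under the middle of the hook's level arm, z up. The post is 56 mm from there toward +x and ends at the arm's height; the arm runs along x, axis 250 mm above the bench, and turns up at its -x end (58 mm from the middle) into a tip with a red ball, top 280 mm above the bench
- hook_seat (a point): top of the J-hook's level arm at its middle, 256 mm above the bench; axes as the stand's (x from tip to post). The rim hangs on it with the wheel's plane across the arm, hub centre then about 82 mm below this point; anywhere within 40 mm along the arm is well hung
- spindle_seat (a point): on the axis of the upright spindle, at the top face of the aluminium T-slot table that carries it, 40 mm above the bench; z up. The table is 110 mm square, on a purple foot 120 mm square, fixed. The steel spindle is 18 mm in diameter and 76 mm tall, its last 8 mm tapered to 8 mm. Parts slide down it freely by their own weight
- spindle_tip (a point): top of the spindle, on its axis, 76 mm above spindle_seat
- washer: thick steel washer, 46 mm outside diameter, 23 mm bore, 8 mm thick, lying flat on a dark 2 mm rubber mat (140 x 150 mm). Origin at the centre of its underside, z along the bore
- nut: brass-coloured knurled quick-fit nut with a smooth bore that simply slides on, 38 mm outside diameter, 23 mm bore, 16 mm tall, lying on the same mat beside the washer. Origin at the centre of its underside, z along the bore
- drawer (a joint): travel of the purple-fronted drawer, m: 0 shut, 0.160 out to its stop, toward the robot; shut or nearly so at the start. About 2 N of friction; it stays where it is left. Drawer floor 10 mm above the bench, side walls up to 62 mm, front panel up to 79 mm; 228 mm wide inside; when fully out, 144 mm of its inside length is open to above
- cabinet: fixed grey drawer unit, 260 mm wide, 260 mm deep, 85 mm high, open toward -x where the drawer slides out. Origin at the centre of its underside, x from front to back
- drawer_handle (a point): middle of the drawer's handle: a round bar, 10 mm thick, 120 mm long, level, parallel to the front panel, its axis 42 mm in front of the panel and 60 mm above the bench, with open space behind, above and below it. x points from handle to panel (the way to push it shut), y along the bar
- spacer_a: blue anodised spacer ring, 42 mm outside diameter, 23 mm bore, 15 mm tall; flat on the drawer's floor at the start. Origin at the centre of its underside, z along the bore. One to three spacers are there; an absent one has no pose
- spacer_b: blue anodised spacer ring, 42 mm outside diameter, 23 mm bore, 15 mm tall; flat on the drawer's floor at the start. Origin at the centre of its underside, z along the bore. One to three spacers are there; an absent one has no pose
- spacer_c: blue anodised spacer ring, 42 mm outside diameter, 23 mm bore, 15 mm tall; flat on the drawer's floor at the start. Origin at the centre of its underside, z along the bore. One to three spacers are there; an absent one has no pose
- caliper: black and steel digital caliper, about 70 x 200 x 12 mm, lying flat on top of the drawer unit
- wrench: steel open-ended wrench lying flat on the bench near the robot
- screwdriver: red screwdriver lying on the bench at the right
- mallet: rubber-headed mallet lying on the bench at the left
- grease_tin: tin, 60 mm across and 60 mm tall, standing behind the left-hand stand
- oil_bottle: white bottle with red cap, 52 mm across and 130 mm tall, standing behind the right-hand stand
- v_block: dark steel V-block, 50 x 50 x 40 mm, on the bench at the right

How it is judged:
By the outcome, as a careful person would: the job done as asked, in the order asked, and still so for the second after the job is handed in, with the robot touching nothing.
Of spacer_a, spacer_b, spacer_c only 1 to 3 are there at a start; the rules pass over those that are not, and their reading is None.
At some moment in a run one of washer, nut may be knocked a few centimetres aside while the robot is not near it.
It also fails if it takes over 210 s, if anything falls off the work surface, if the arm or the gripper's body presses on something with over 40 N, if the wrist force passes 120 N, or if a joint passes its speed limit or range.

ROBOT

A 6-joint arm with a two-finger parallel gripper is mounted at the origin on the work surface. World frame = base frame: x ahead of the robot, y to its left, z up, the work surface at z = 0. Lengths are in m, angles in degrees, forces in N, time in s.
With the tool pointing down it reaches from about 0.35 to 0.875 m from the base axis. Payload 4.2 kg.
Tool frame: the origin (TCP) lies midway between the tips of the shut fingers; the grasp point (between the pads) lies 19 mm behind it; y points along the fingers, z is the direction in which the jaws open and shut, and the axes are right-handed (so a half turn about y gives the same grasp; the last joint's range is limited). The gripper opens to 87 mm and grips with 3 to 60 N. Pads are 19 mm wide; open, the fingers measure 117 mm over their backs; the gripper's body (75 mm by 190 mm) begins 51 mm behind the grasp point.
Start: joints at [89.989, 22.042, 0.453, 0, -68.411, -14.817], TCP at [0.16, 0.604, 0.201] pointing down, gripper open.
Joint ranges: [-179.83, 179.83], [-69.29, 118.12], [-61.27, 80.66], [-181.25, 117.63], [-171.15, -9.14], [-177.46, 177.46]. Speed limits (degrees/s): [159.86, 159.86, 180, 180, 180, 180].

INTERFACE

Orientations are given as [roll, pitch, yaw] about the fixed x, y, z axes, in that order (R = Rz(yaw) Ry(pitch) Rx(roll)).
In Python, from workcell import env gives the robot as it stands. The module is installed in compiled form; this text tells all that it offers. Calls block until the motion is done:
- env.goto(position, orientation): joint-space move of the TCP to a pose.
- env.move_straight(position, rotation=None, rate=0.15, force_limit=None): straight line of the TCP; rotation=None keeps the orientation; rate is the mean speed in m/s. With force_limit (N) it stops when the force on the tool has changed by that much, and returns True; else False.
- env.set_joints(angles): joint-space move.
- env.gripper_to(opening, grasp_force=None): opening from 0.0 (shut) to 1.0 (fully open); grasp_force is the grip in N (None keeps the last); returns when the fingers have stopped.
- env.dwell(seconds).
- env.inverse_kinematics(position, orientation): joint angles nearest the present ones, or None.
- env.read_state(): the state.
- env.grab_frame(name): name is "scene" or "side" or "wrist"; returns a dict with "image" (480x640x3 uint8, blue, green, red), "fx", "fy", "cx", "cy" (pixels), "D" ([k1, k2, p1, p2, k3] as OpenCV has them; the pictures are not rectified), "position" and "orientation" of the camera in the world. Camera axes: x right, y up, looking along -z (the intrinsics and any distortion apply to the point x, -y, -z); pixel columns grow to the right and rows downward; lengths in m; the calibration is good to about 2 mm. A picture is of the moment at which its call begins. There is no depth.
A pose or a line that the arm cannot do raises env.Unreachable and nothing moves.
- env.close_job(): hands the job in, once; it reports no verdict.
Trained networks look in a picture, given as the dict that the camera call returned (one of the last four; its "shot" number tells which), for a name from the list of things; names that differ only in an ending like _2 or _b are one class to them, and where a whole thing is asked for, a point or a joint stands for the part that bears it (a point fixed in the world has none). Each returns a list of dicts, best first, with "score" (0 to 1); they miss things now and then, are a little off and sometimes report something else, mostly with a low value. They report only what shows in the picture. A call takes as long as a camera call.
- env.search_frame(picture, thing): "xyz" ([x, y, z] in m, in world coordinates, good to about 4 mm: the middle of the surface that is visible of it).
- env.trace(picture, thing): "mask" (480x640 bool, what is visible of it).
The state is a dict: "clock": time; "joint_positions": joint angles; "qvel": joint speeds; "joint_torque": joint torques, N m; "position": TCP position; "tool_rot": TCP orientation; "force": force on the tool from outside, world axes, zero at the start; "wrist_torque": the same for the moment, N m; "opening": opening from 0.0 (shut) to 1.0 (fully open).
Only numpy, scipy, OpenCV 4.12 (cv2) and the standard library are available. Lean on these libraries where they do the work, as an engineer would, in place of code of your own. Each camera call takes 0.05 s, during which the arm holds its last target. There are 200 camera calls.

## Working session

There is one attempt and no reset: what is moved stays moved. The work goes in short steps, each a Python script; the robot and the scene stay as the last script left them, time stands still between calls to the robot, and variables do not carry over. Pictures are saved under pics/ and viewed, about 12 in all and at most 16, crops included, and the job is handed in when it is done.

```bash
mkdir -p pics; cat > h.py <<'E'
import numpy as np, cv2
from workcell import env
from scipy.spatial.transform import Rotation as R
def rot(rpy): return R.from_euler('xyz',rpy,degrees=True)
def proj(f,P):
    Rm=rot(f["orientation"]).as_matrix(); p=(np.atleast_2d(P)-np.array(f["position"]))@Rm
    p=p*[1,-1,-1]
    K=np.array([[f["fx"],0,f["cx"]],[0,f["fy"],f["cy"]],[0,0,1.]])
    return cv2.projectPoints(p.reshape(-1,1,3),np.zeros(3),np.zeros(3),K,np.array(f["D"],float))[0].reshape(-1,2)
def onplane(f,uv,z):
    K=np.array([[f["fx"],0,f["cx"]],[0,f["fy"],f["cy"]],[0,0,1.]])
    n=cv2.undistortPoints(np.array(uv,float).reshape(-1,1,2),K,np.array(f["D"],float)).reshape(-1,2)
    d=np.c_[n[:,0],-n[:,1],-np.ones(len(n))]@rot(f["orientation"]).as_matrix().T
    o=np.array(f["position"]); return o+d*((z-o[2])/d[:,2])[:,None]
def save(f,n): cv2.imwrite(f"pics/{n}.png",f["image"])
E
python3 - <<'E'
from h import *
s=env.read_state(); print(s)
for c in("scene","side"):
    f=env.grab_frame(c); save(f,c+"0"); print(c,f["position"],f["orientation"],f["fx"],f["D"])
    for t in["wheel","cradle","hook_stand","spindle_seat","washer","nut","drawer","cabinet","drawer_handle","spacer_a","caliper","wrench","screwdriver","mallet","grease_tin","oil_bottle","v_block"]:
        try: print(t,[(np.round(d["xyz"],3).tolist(),round(d["score"],2)) for d in env.search_frame(f,t)[:3]])
        except Exception as e: print(t,e)
E
```

```text
{'clock': 0.0, 'joint_positions': array([ 8.99897722e+01,  2.20913564e+01,  3.78412756e-01, -2.87956005e-02,
       -6.84096033e+01, -1.48163129e+01]), 'qvel': array([-0.02836173,  0.07921805,  0.04273947,  0.0659093 , -0.06431731,
        0.01387359]), 'joint_torque': array([ 1.53171575e-03, -3.90661955e+01,  1.87407500e+01,  4.21969727e+00,
        1.09793327e-02, -2.01165622e-04]), 'position': array([0.15975423, 0.60356227, 0.19944454]), 'tool_rot': array([-8.98746842e+01,  5.47539867e-03,  1.65162841e+02]), 'force': array([ 0.10658379,  0.2503136 , -0.01559696]), 'wrist_torque': array([-0.01469229, -0.00446795,  0.01906279]), 'opening': 0.9974600641241258}
scene [ 1.09308584 -0.83987485  1.15108696] [43.80298067  0.79292387 31.25144066] 442.0496438425029 [-0.00193667  0.          0.          0.          0.        ]
wheel [([0.606, 0.307, 0.145], 0.75)]
cradle [([0.623, 0.277, 0.01], 0.71), ([0.768, -0.052, 0.092], 0.22)]
hook_stand [([0.638, -0.353, 0.015], 0.56), ([0.585, -0.57, 0.024], 0.23)]
spindle_seat [([0.39, -0.297, 0.04], 0.96)]
washer [([0.385, 0.23, 0.013], 0.49)]
nut 
[... 958 characters left out ...]
, 0.037], 0.69), ([0.764, -0.026, 0.094], 0.24)]
washer [([0.385, 0.242, 0.011], 0.7)]
nut [([0.419, 0.319, 0.014], 0.62), ([0.417, -0.432, 0.028], 0.46)]
drawer [([0.638, -0.005, 0.055], 0.6)]
cabinet [([0.747, 0.023, 0.083], 0.94)]
drawer_handle [([0.64, -0.008, 0.052], 0.77)]
spacer_a []
caliper [([0.763, -0.028, 0.092], 0.69), ([0.64, -0.01, 0.05], 0.3)]
wrench [([0.37, 0.02, 0.009], 0.62), ([0.374, -0.262, 0.036], 0.47)]
screwdriver [([0.578, -0.56, 0.02], 0.54), ([0.593, 0.349, 0.16], 0.21)]
mallet [([0.452, 0.476, 0.024], 0.82)]
grease_tin [([0.729, 0.256, 0.053], 0.7)]
oil_bottle [([0.741, -0.222, 0.074], 0.75)]
v_block [([0.419, -0.433, 0.025], 0.81), ([0.374, -0.262, 0.039], 0.16)]
```

View pics/scene0.png

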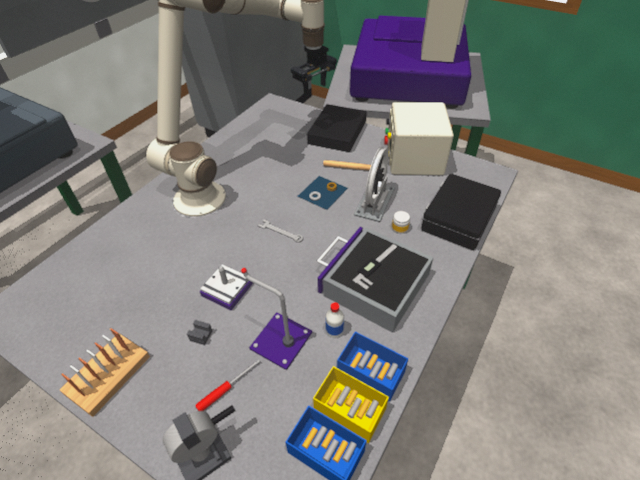

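View pics/side0.png

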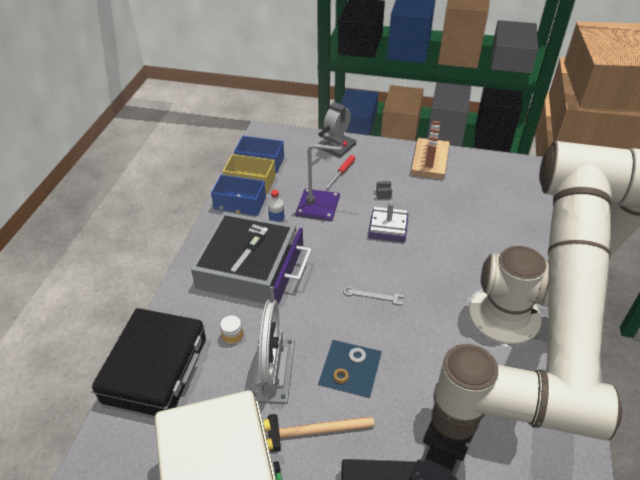

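```bash
cat >> h.py <<'E'
def down(yaw): return [-90,0,yaw]
def camoff():
    s=env.read_state(); f=env.grab_frame("wrist")
    T=rot(s["tool_rot"]); return T.inv().apply(np.array(f["position"])-s["position"]), (T.inv()*rot(f["orientation"])).as_matrix()
E
python3 - <<'E'
from h import *
o,M=camoff(); print(o.round(4),M.round(3))
np.save("cam.npy",o)
for tgt in [(0.605,0.33),(0.62,-0.34),(0.38,-0.285),(0.39,0.275)]:
  for yaw in range(-180,180,30):
    p=np.array([*tgt,0.52])-np.r_[rot(down(yaw)).apply(o)[:2],0]
    q=env.inverse_kinematics(p,down(yaw))
    if q is not None: print(tgt,yaw,p.round(3),np.round(q))
E
```

```text
[-0.0657 -0.1857  0.0012] [[ 0.001 -0.971 -0.241]
 [-0.001  0.241 -0.971]
 [ 1.     0.001 -0.001]]
(0.605, 0.33) -180 [0.539 0.331 0.52 ] [  46.   24.   47.    0. -114.   44.]
(0.605, 0.33) -150 [0.547 0.298 0.52 ] [  43.   22.   45.    0. -113.   77.]
(0.605, 0.33) -120 [0.571 0.274 0.52 ] [  40.   24.   48.    0. -114.  110.]
(0.605, 0.33) -90 [0.604 0.264 0.52 ] [  38.   28.   54.    0. -116.  142.]
(0.605, 0.33) -60 [0.637 0.272 0.52 ] [  37.   34.   65.    0. -121.  173.]
(0.605, 0.33) 120 [0.573 0.388 0.52 ] [  47.   33.   64.    0. -121.  -17.]
(0.605, 0.33) 150 [0.549 0.364 0.52 ] [  48.   27.   54.    0. -116.   12.]
(0.62, -0.34) -180 [ 0.554 -0.339  0.52 ] [ -17.   26.   51.    0. -115.  107.]
(0.62, -0.34) -150 [ 0.562 -0.372  0.52 ] [ -20.   30.   58.    0. -118.  140.]
(0.62, -0.34) -120 [ 0.586 -0.396  0.52 ] [ -21.   37.   71.    0. -124.  171.]
(0.62, -0.34) 60 [ 0.654 -0.284  0.52 ] [ -10.   39.   74.    0. -126.  -20.]
(0.62, -0.34) 90 [ 0.621 -0.274  0.52 ] [ -10.   31.   60.    0. -119.   10.]
(0.62, -0.34) 120 [ 0.588 -0.282  0.52 ] [ -11.   27.   52.    0. -116
[... 1255 characters left out ...]
5.    0. -107.   96.]
(0.39, 0.275) -90 [0.389 0.209 0.52 ] [  50.    1.   18.    0. -107.  130.]
(0.39, 0.275) -60 [0.422 0.217 0.52 ] [  47.    4.   22.    0. -107.  163.]
(0.39, 0.275) -30 [0.446 0.241 0.52 ] [  47.    8.   26.    0. -108. -167.]
(0.39, 0.275) 0 [0.456 0.274 0.52 ] [  48.   11.   29.   -0. -108. -138.]
(0.39, 0.275) 30 [0.448 0.307 0.52 ] [  52.   12.   31.   -0. -109. -112.]
(0.39, 0.275) 60 [0.424 0.331 0.52 ] [  55.   12.   30.   -0. -109.  -85.]
(0.39, 0.275) 90 [0.391 0.341 0.52 ] [  59.    9.   27.   -0. -108.  -59.]
(0.39, 0.275) 120 [0.358 0.333 0.52 ] [  62.    6.   23.    0. -107.  -32.]
(0.39, 0.275) 150 [0.334 0.309 0.52 ] [  63.    2.   19.    0. -107.   -3.]
```

```bash
python3 - <<'E'
from h import *
import pickle
fr={}
for n,p,yaw in [("wheel",(0.60,0.33,0.42),180),("spindle",(0.39,-0.285,0.30),120),("hook",(0.60,-0.34,0.42),150)]:
    env.goto(p,down(yaw)); f=env.grab_frame("wrist"); fr[n]=f
    print(n,env.read_state()["clock"],f["position"].round(3))
pickle.dump(fr,open("fr.pkl","wb"))
im=np.hstack([cv2.resize(fr[n]["image"],(400,300)) for n in("wheel","hook")])
im2=np.hstack([cv2.resize(fr["spindle"]["image"],(400,300)),np.zeros((300,400,3),np.uint8)])
cv2.imwrite("pics/w1.png",np.vstack([im,im2]))
E
```

```text
wheel 3.925 [0.665 0.33  0.605]
spindle 6.325 [ 0.423 -0.343  0.486]
hook 7.35 [ 0.657 -0.374  0.605]
```

View pics/w1.png

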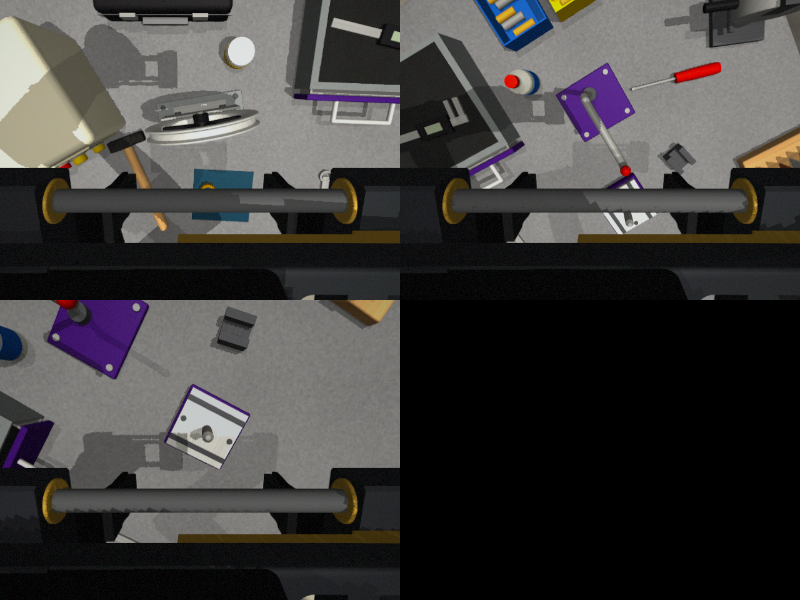

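```bash
python3 - <<'E'
from h import *
import pickle
fr=pickle.load(open("fr.pkl","rb"))
c=lambda n,x,y,w,h,W,H:cv2.resize(fr[n]["image"][y:y+h,x:x+w],(W,H),interpolation=cv2.INTER_CUBIC)
a=c("wheel",200,120,240,120,800,400)
b=np.hstack([c("hook",240,90,200,200,200,200)]) 
im=np.vstack([c("wheel",220,130,200,100,600,300),np.hstack([c("hook",270,120,120,120*1,300,300) ,c("spindle",250,120,160,160,300,300)])])
cv2.imwrite("pics/w2.png",im)
for n in fr: print(n,fr[n]["orientation"].round(2),fr[n]["fx"],fr[n]["cx"],fr[n]["cy"],fr[n]["D"])
f=fr["hook"]; hsv=cv2.cvtColor(f["image"],cv2.COLOR_BGR2HSV)
m=((hsv[...,0]<8)|(hsv[...,0]>172))&(hsv[...,1]>150)&(hsv[...,2]>80)
n,l,st,ce=cv2.connectedComponentsWithStats(m.astype(np.uint8))
for i in range(1,n):
    if st[i,4]>40: print(st[i],ce[i],onplane(f,ce[i],0.27).round(4))
E
```

```text
wheel [-1.401e+01 -8.000e-02 -8.996e+01] 402.35093786124315 319.4585976506471 242.00214470387854 [0.00764657 0.         0.         0.         0.        ]
spindle [ -13.9     0.   -149.98] 402.35093786124315 319.4585976506471 242.00214470387854 [0.00764657 0.         0.         0.         0.        ]
hook [-1.3990e+01 -6.0000e-02 -1.2005e+02] 402.35093786124315 319.4585976506471 242.00214470387854 [0.00764657 0.         0.         0.         0.        ]
[ 440  100   74   33 1296] [477.42669753 115.33101852] [[ 0.611  -0.4929  0.27  ]]
[167 119  24  22 420] [178.54047619 130.07857143] [[ 0.7207 -0.2808  0.27  ]]
[352 265  17  17 227] [360.44933921 272.97356828] [[ 0.5419 -0.3493  0.27  ]]
```

View pics/w2.png

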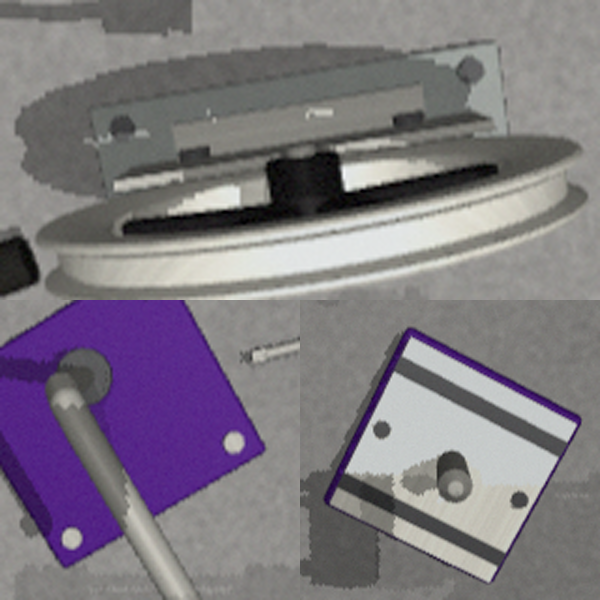

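```bash
cat > fitw.py <<'E'
from h import *
import pickle
from scipy.optimize import minimize
fr=pickle.load(open("fr.pkl","rb"))
f=fr["wheel"]
try:
    t=env.trace(f,"wheel"); 
except Exception as e:
    print(e); raise
m=t[0]["mask"]; print(t[0]["score"],m.sum()); np.save("wm.npy",m)
def hull(pts):
    im=np.zeros((480*4,640*4),np.uint8); cv2.fillConvexPoly(im,cv2.convexHull(np.round(pts*4+1.5).astype(np.int32)),255)
    return cv2.resize(im,(640,480),interpolation=cv2.INTER_AREA)/255.
def model(p):
    x,y,a=p; th=np.linspace(0,2*np.pi,181); ax=np.array([np.cos(a),np.sin(a),0]); tn=np.array([-np.sin(a),np.cos(a),0])
    c=np.array([x,y,0.1245]); P=[c+s*ax+0.1075*(np.cos(th)[:,None]*tn+np.sin(th)[:,None]*[0,0,1]) for s in(-.011,.011)]
    P=np.vstack(P); return P[P[:,2]>0.075]
ys,xs=np.nonzero(m); obs=hull(np.c_[xs,ys])
cost=lambda p: np.abs(hull(proj(f,model(p)))-obs).sum()
best=min((minimize(cost,[0.6,0.33,a],method="Nelder-Mead",options=dict(initial_simplex=[[0.6,0.33,a],[0.62,0.33,a],[0.6,0.35,a],[0.6,0.33,a+.1]])) for a in np.radians([-20,-10,0,10,20])),key=lambda r:r.fun)
print(best.x,np.degrees(best.x[2]),best.fun,obs.sum())
im=f["image"].copy()
cv2.polylines(im,[np.round(proj(f,model(best.x))).astype(np.int32)],False,(0,0,255),1)
ov=cv2.resize(im[120:240,210:430],None,fx=3.6,fy=3.6,interpolation=cv2.INTER_CUBIC)
cv2.imwrite("pics/w3.png",ov)
h=fr["hook"]; b=onplane(h,[360.4,273],0.2727)[0]; e=onplane(h,[296,156],0.25)[0]; d=e-b
print("ball",b,"elbow",e,np.linalg.norm(d[:2]),np.degrees(np.arctan2(d[1],d[0])))
s=fr["spindle"]; print("tip",onplane(s,[333.2,220.3],0.116)); 
q=np.array([(410,330),(580,420),(493,582),(327,500)],float); q=(q-[300,300])/1.875+[250,120]
Q=onplane(s,q,0.04); print(Q.round(4),Q.mean(0)); 
for t in env.search_frame(s,"spindle_tip")[:2]:print(t)
E
python3 fitw.py
```

```text
0.95 7166
[0.5980117  0.32496384 0.16601154] 9.51176049957909 844.1568627450981 7526.294117647059
ball [ 0.54283357 -0.3494538   0.2727    ] elbow [ 0.65615195 -0.35056011  0.25      ] 0.11332378831102739 -0.5593496596903591
tip [[ 0.37685818 -0.28790934  0.116     ]]
[[ 0.4366 -0.3426  0.04  ]
 [ 0.3249 -0.3481  0.04  ]
 [ 0.3174 -0.2371  0.04  ]
 [ 0.431  -0.2314  0.04  ]] [ 0.37747389 -0.28982707  0.04      ]
{'xyz': [0.3775, -0.2931, 0.0359], 'score': 0.84}
```

View pics/w3.png

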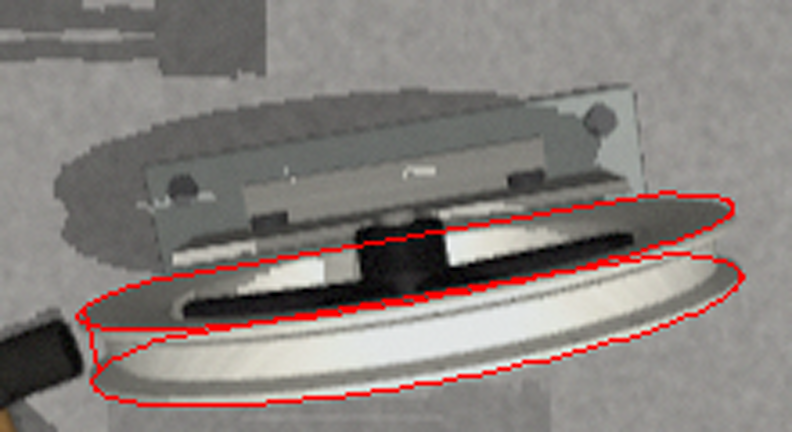

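```bash
python3 - <<'E'
from h import *
def st(n):
    s=env.read_state(); print(n,round(s["clock"],1),s["position"].round(4),s["force"].round(2),round(s["opening"],3),s["joint_positions"].round(0))
Y=99.5
env.gripper_to(1.0,40)
env.goto([.598,.325,.33],down(Y)); st("above")
print(env.move_straight([.598,.325,.210],force_limit=15)); st("at")
env.gripper_to(0,40); st("gripped")
env.move_straight([.598,.325,.36],rate=.1); st("lifted")
f=env.grab_frame("side"); save(f,"lift")
env.goto([.45,-.12,.36],down(90)); st("mid")
env.move_straight([.475,-.35,.36],rate=.15)
env.move_straight([.475,-.35,.294],rate=.1); st("pre")
f=env.grab_frame("side"); g=env.grab_frame("scene")
cv2.imwrite("pics/pre.png",np.hstack([cv2.resize(f["image"][80:260,250:450],(400,360)),cv2.resize(g["image"][200:380,180:380],(400,360))]))
E
```

```text
above 10.1 [0.5984 0.3243 0.3302] [ 0.41 -1.43  0.43] 0.999 [ 42.  25.  23.   0. -88. -33.]
False
at 11.0 [0.5987 0.3252 0.2113] [-0.16 -0.03  0.47] 0.999 [ 42.  27.  10.   0. -73. -33.]
gripped 12.1 [0.598 0.325 0.21 ] [ 0.59 -0.47 -0.62] 0.223 [ 42.  27.  10.  -0. -73. -33.]
lifted 13.8 [0.5978 0.3249 0.3591] [-0.2   0.21 -4.02] 0.22 [ 42.  25.  27.  -0. -92. -33.]
mid 15.6 [ 0.4508 -0.1194  0.3599] [ 0.85  0.34 -4.01] 0.22 [  5.   2.  -3.  -0. -85.  -5.]
pre 18.1 [ 0.4754 -0.3503  0.2949] [-0.14  0.77 -4.75] 0.216 [-21.  16.   5.   0. -79.  21.]
```

View pics/pre.png

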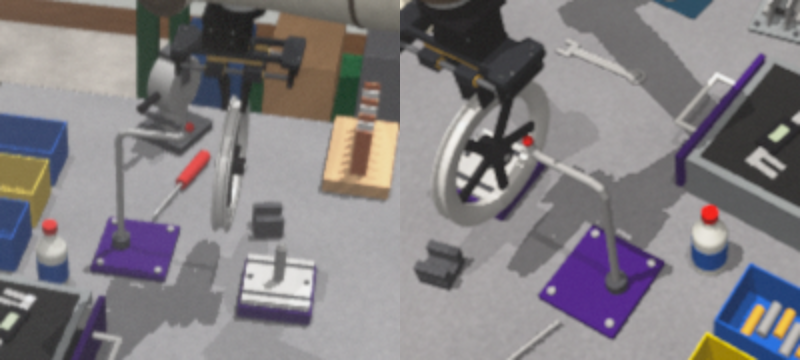

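```bash
python3 - <<'E'
from h import *
import pickle
g=env.grab_frame("scene")
def wp(r,a,z=.2085+.0): 
    a=np.radians(a); return [.475,-.35+r*np.sin(a),z+r*np.cos(a)]
im=cv2.resize(g["image"][210:330,180:270],(675,900)[::1],interpolation=cv2.INTER_CUBIC)
uv=(proj(g,[wp(0,0),wp(.0805,0),wp(.08,36),wp(.08,-36)])-[180,210])*7.5
for u,c in zip(uv,[(255,0,0),(0,255,0),(0,255,255),(0,255,255)]): cv2.circle(im,tuple(int(v) for v in u),5,c,-1)
cv2.imwrite("pics/pre2.png",im[:600])
E
```

```text
(no output)
```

View pics/pre2.png

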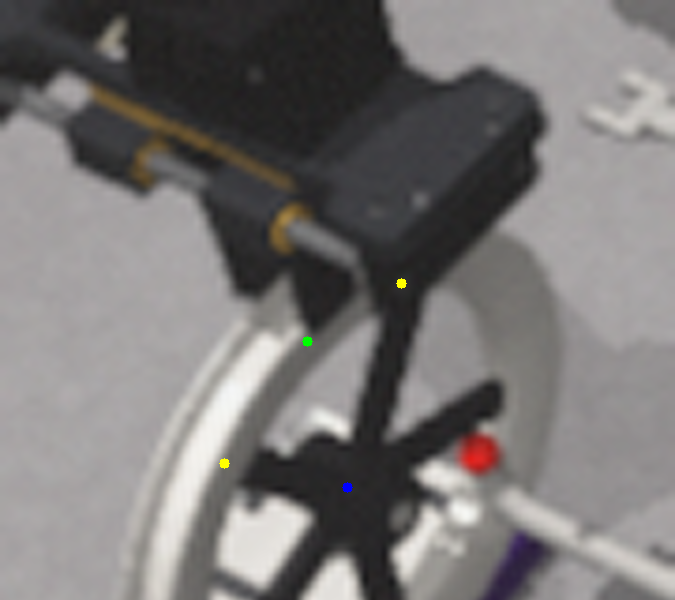

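```bash
cat >> h.py <<'E'
def st(n):
    s=env.read_state(); print(n,round(s["clock"],1),s["position"].round(4),s["force"].round(2),round(s["opening"],3),s["joint_positions"].round(0))
E
python3 - <<'E'
from h import *
hit=env.move_straight([.602,-.350,.294],rate=.08,force_limit=6); st(("in",hit))
if not hit:
    hit=env.move_straight([.602,-.350,.254],rate=.02,force_limit=3); st(("down",hit))
f=env.grab_frame("side"); g=env.grab_frame("scene")
cv2.imwrite("pics/hung.png",np.hstack([cv2.resize(f["image"][100:240,260:400],(400,400)),cv2.resize(g["image"][230:370,210:350],(400,400))]))
E
```

```text
('in', False) 19.9 [ 0.6016 -0.3501  0.2943] [ 0.33 -0.22 -3.44] 0.219 [-17.  27.  22.   0. -84.  17.]
('down', True) 21.5 [ 0.602  -0.3502  0.2595] [ 0.06 -0.15  4.95] 0.224 [-17.  28.  18.   0. -80.  17.]
```

View pics/hung.png

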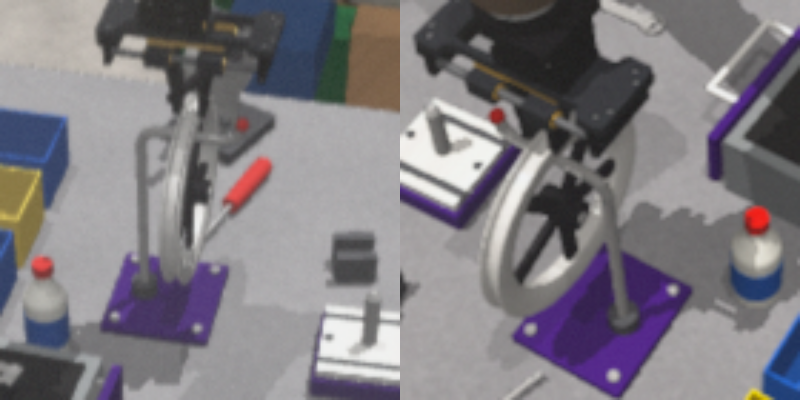

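```bash
python3 - <<'E'
from h import *
import pickle
env.gripper_to(0.45); st("open")
env.move_straight([.602,-.350,.40],rate=.1); st("up")
f=env.grab_frame("side"); print([ (np.round(d["xyz"],3),d["score"]) for d in env.search_frame(f,"wheel")])
env.goto([.44,-.04,.35],down(180)); f=env.grab_frame("wrist"); st("view")
pickle.dump(f,open("hd.pkl","wb"))
g=env.grab_frame("scene")
print([(np.round(d["xyz"],3),d["score"]) for d in env.search_frame(f,"drawer_handle")])
cv2.imwrite("pics/hd.png",np.hstack([cv2.resize(f["image"][:280],(560,245)),cv2.resize(g["image"][230:370,210:350],(245,245))]))
save(f,"hdfull")
E
```

```text
open 22.2 [ 0.6009 -0.3491  0.2559] [ 0.01 -0.11  0.89] 0.449 [-17.  28.  18.  -0. -80.  17.]
up 23.8 [ 0.6019 -0.3499  0.3992] [-0.66 -0.33  0.13] 0.45 [ -17.   28.   37.   -0. -100.   17.]
[(array([ 0.597, -0.324,  0.187]), 0.65), (array([0.448, 0.478, 0.024]), 0.2)]
view 25.3 [ 0.4408 -0.0403  0.3501] [-0.23 -0.41 -0.34] 0.451 [ 16.  -1.  -7.   0. -84.  74.]
[(array([ 0.642, -0.026,  0.066]), 0.62), (array([0.418, 0.308, 0.018]), 0.49)]
```

View pics/hd.png

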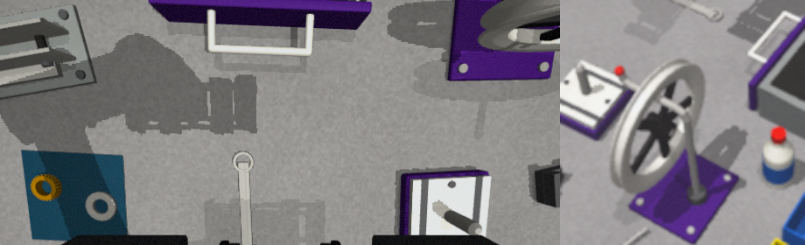

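```bash
python3 - <<'E'
from h import *
import pickle
f=pickle.load(open("hd.pkl","rb"))
hsv=cv2.cvtColor(f["image"],cv2.COLOR_BGR2HSV)
m=(hsv[...,2]>190)&(hsv[...,1]<40); m[:,:220]=0;m[:,380:]=0;m[48:]&=True;m[66:]=0;m[:48]=0
cols=[c for c in range(230,366) if 2<m[:,c].sum()<16]; r=[np.nonzero(m[:,c])[0].mean() for c in cols]
print(cols[0],cols[-1],np.polyfit(cols,r,1))
k=np.polyfit(cols,r,1); P=onplane(f,[[cols[0],np.polyval(k,cols[0])],[cols[-1],np.polyval(k,cols[-1])]],.063)
d=P[1]-P[0]; print(P.round(4),P.mean(0),np.linalg.norm(d),np.degrees(np.arctan2(d[1],d[0])))
print("nut",onplane(f,[51,214],.018),"washer",onplane(f,[114,235],.010))
E
```

```text
238 356 [3.42365760e-02 4.61384596e+01]
[[ 0.5984  0.0461  0.063 ]
 [ 0.5943 -0.0819  0.063 ]] [ 0.59634787 -0.01788398  0.063     ] 0.1280596524216243 -91.87605689599259
nut [[0.41570864 0.3067683  0.018     ]] washer [[0.38575892 0.23302298 0.01      ]]
```

```bash
python3 - <<'E'
from h import *
import pickle
Y=88.1; H=np.array([.596,-.018,.047]); u=np.array([np.cos(np.radians(1.9)),-np.sin(np.radians(1.9)),0])
env.gripper_to(.38,25)
env.goto(H+[0,0,.10],down(Y)); 
hit=env.move_straight(H,rate=.1,force_limit=8); st(("at",hit))
if not hit:
    env.gripper_to(0,25); st("grip")
    p=env.read_state()["position"]
    hit=env.move_straight(H-u*.175,rate=.08,force_limit=12); st(("pulled",hit))
    q=env.read_state()["position"]; print((q-H)@u)
    env.gripper_to(.38); env.move_straight(q+[0,0,.12],rate=.2)
    env.goto([.50,-.03,.33],down(-90)) if False else None
    g=env.grab_frame("scene"); sd=env.grab_frame("side")
    for fr in (g,sd): print([(np.round(d["xyz"],3),round(d["score"],2)) for d in env.search_frame(fr,"spacer_a")])
    cv2.imwrite("pics/dr.png",np.hstack([cv2.resize(g["image"][200:340,270:450],(400,311)),cv2.resize(sd["image"][200:340,170:350],(400,311))]))
E
```

```text
('at', False) 28.4 [ 0.5966 -0.0179  0.0477] [-0.71  1.    0.97] 0.382 [ 14.  28. -15.   0. -48. -16.]
grip 29.3 [ 0.596 -0.018  0.047] [-0.11 -0.13  0.45] 0.003 [ 14.  28. -15.   0. -48. -16.]
('pulled', False) 31.6 [ 0.4214 -0.0122  0.047 ] [-0.4  -0.51  0.08] 0.005 [ 21.  14. -39.   0. -38. -23.]
-0.17472600520994594
[(array([0.455, 0.466, 0.02 ]), 0.16)]
[]
```

View pics/dr.png

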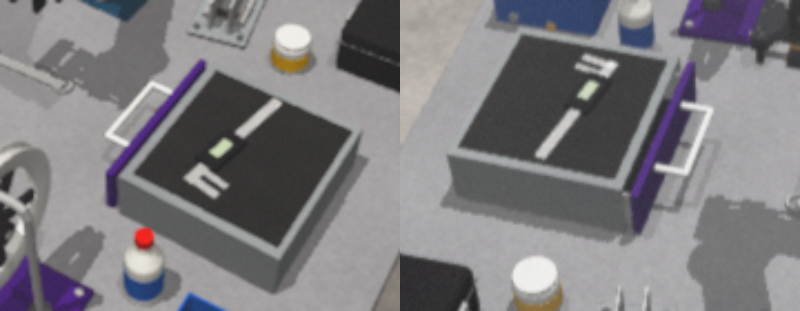

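```bash
python3 - <<'E'
from h import *
st("now")
g=env.grab_frame("scene"); s=env.grab_frame("side")
print(onplane(g,[[318.2,261.7],[338,237.8]],.06)); print(onplane(s,[[310.4,249.5],[300.5,277.9]],.06))
env.goto([.40,-.03,.30],down(180)); f=env.grab_frame("wrist"); save(f,"hd2"); st("v")
im=f["image"].copy()
for p in proj(f,[[.598,.046,.06],[.594,-.08,.06]]): cv2.circle(im,tuple(int(v) for v in p),3,(0,0,255),-1)
cv2.imwrite("pics/hd2.png",im[:280])
E
```

```text
now 33.4 [ 0.4205 -0.0124  0.1656] [ 0.95  0.71 -0.26] 0.384 [ 21.   4. -29.  -0. -57. -23.]
[[ 0.59691688 -0.0807097   0.06      ]
 [ 0.59952066  0.04184115  0.06      ]]
[[ 0.58886974 -0.07335724  0.06      ]
 [ 0.58942687  0.04625626  0.06      ]]
v 35.0 [ 0.3998 -0.03    0.2995] [-0.53  0.7  -0.51] 0.378 [ 19.  -4. -17.  -0. -77.  71.]
```

View pics/hd2.png

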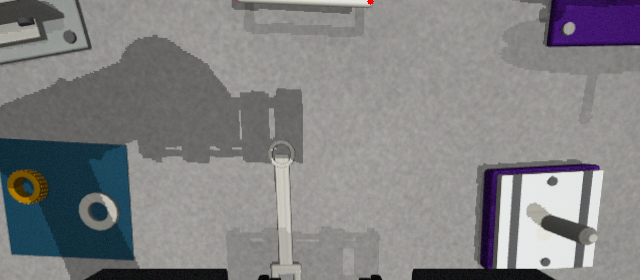

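```bash
python3 - <<'E'
from h import *
Y=88.1; H=np.array([.597,-.018,.037])
env.gripper_to(.38,25)
env.goto(H+[0,0,.10],down(Y)); ims=[]
hit=env.move_straight(H,rate=.1,force_limit=8); st(("at",hit))
def snap():
    s=env.grab_frame("side"); g=env.grab_frame("scene"); ims.append(np.hstack([cv2.resize(s["image"][180:310,210:370],(400,325),interpolation=cv2.INTER_CUBIC),cv2.resize(g["image"][180:310,260:420],(400,325),interpolation=cv2.INTER_CUBIC)]))
snap()
env.gripper_to(0,25); st("grip"); 
if env.read_state()["opening"]<.05: snap()
cv2.imwrite("pics/hg.png",cv2.resize(np.vstack(ims),None,fx=.9,fy=.9))
E
```

```text
('at', False) 37.7 [ 0.5976 -0.0179  0.0377] [ 0.13 -0.63 -0.43] 0.376 [ 14.  29. -15.   0. -46. -16.]
grip 38.4 [ 0.5964 -0.0181  0.037 ] [-1.67  0.27  1.68] 0.105 [ 14.  29. -15.  -0. -46. -16.]
```

View pics/hg.png

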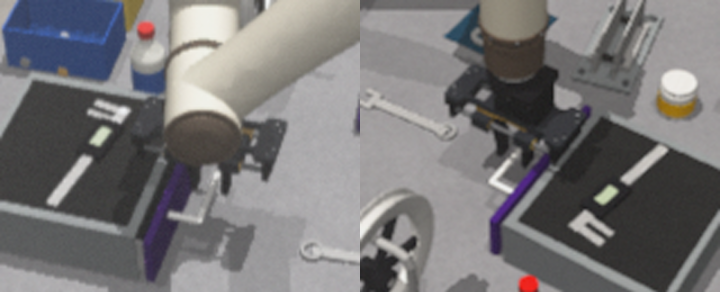

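```bash
python3 - <<'E'
from h import *
env.gripper_to(0,45)
H=np.array([.5965,-.018,.037]); u=np.array([np.cos(np.radians(1.9)),-np.sin(np.radians(1.9)),0])
hit=env.move_straight(H-u*.172,rate=.08,force_limit=14); st(("pulled",hit))
q=env.read_state()["position"]; print((q-H)@u)
env.gripper_to(.38); st("rel"); env.move_straight([*q[:2],.16],rate=.2)
env.goto([.44,-.02,.40],down(180)); f=env.grab_frame("wrist"); st("v")
g=env.grab_frame("scene")
for fr in(f,g):
  for t in("spacer_a","drawer_handle"): print(t,[(np.round(d["xyz"],3),round(d["score"],2)) for d in env.search_frame(fr,t)])
import pickle; pickle.dump(f,open("sp.pkl","wb"))
cv2.imwrite("pics/sp.png",np.hstack([f["image"][:270,100:560],cv2.resize(g["image"][200:340,270:440],(328,270))]))
E
```

```text
('pulled', True) 40.3 [ 0.4444 -0.0121  0.037 ] [ 1.17 -1.44 -0.53] 0.094 [ 20.  16. -37.   0. -37. -21.]
-0.15220545613765776
rel 41.0 [ 0.4455 -0.0115  0.0367] [ 0.37 -0.18 -0.21] 0.38 [ 20.  17. -37.  -0. -37. -21.]
v 43.3 [ 0.4398 -0.02    0.3987] [ 0.39  0.99 -0.21] 0.38 [ 19.  -1.  -1.  -0. -90.  71.]
spacer_a [(array([ 0.582, -0.091,  0.023]), 0.91), (array([ 0.574, -0.015,  0.024]), 0.72)]
drawer_handle [(array([ 0.592, -0.015,  0.012]), 0.76)]
spacer_a [(array([ 0.577, -0.02 ,  0.023]), 0.69)]
drawer_handle [(array([ 0.538, -0.007,  0.017]), 0.66), (array([ 0.387, -0.302,  0.037]), 0.51)]
```

View pics/sp.png

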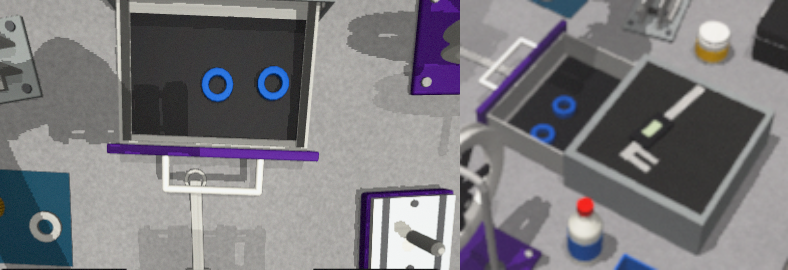

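```bash
cat >> h.py <<'E'
def blobs(f,lo,hi,z,amin=150):
    hsv=cv2.cvtColor(f["image"],cv2.COLOR_BGR2HSV); m=cv2.inRange(hsv,lo,hi)
    out=[]
    for c in cv2.findContours(m,cv2.RETR_EXTERNAL,cv2.CHAIN_APPROX_NONE)[0]:
        if cv2.contourArea(c)<amin: continue
        (x,y),(a,b),_=cv2.fitEllipse(cv2.convexHull(c)); P=onplane(f,[[x,y]],z)[0]
        d=(f["position"][2]-z)/f["fx"]; out.append((P.round(4).tolist(),round(a*d,4),round(b*d,4),(round(x),round(y))))
    return out
E
python3 - <<'E'
from h import *
import pickle
f=pickle.load(open("sp.pkl","rb"))
for b in blobs(f,(95,120,60),(118,255,255),.020): print(b)
# picture coords +100
print("panel outer top L,R",onplane(f,[[207,145],[418,153]],.079).round(4))
print("panel inner",onplane(f,[[310,145]],.079).round(4))
print("cab edge",onplane(f,[[230,15],[405,18]],.085).round(4),onplane(f,[[230,2],[405,4]],.085).round(4))
print("right wall inner top",onplane(f,[[411,30],[400,145]],.062).round(4), "floor corner",onplane(f,[[390,136]],.010).round(4),"left",onplane(f,[[224,30],[228,140]],.062).round(4))
im=cv2.resize(f["image"][0:170,200:430],None,fx=3.4,fy=3.4,interpolation=cv2.INTER_CUBIC); cv2.imwrite("pics/sp2.png",im)
E
```

```text
([0.4034, 0.2685, 0.02], np.float64(0.1658), np.float64(0.1901), (115, 215))
([0.5777, -0.0187, 0.02], np.float64(0.0448), np.float64(0.0489), (317, 84))
([0.5794, -0.0919, 0.02], np.float64(0.0446), np.float64(0.0493), (373, 83))
panel outer top L,R [[ 0.5009  0.1153  0.079 ]
 [ 0.491  -0.1426  0.079 ]]
panel inner [[ 0.5008 -0.0103  0.079 ]]
cab edge [[ 0.6419  0.078   0.085 ]
 [ 0.6387 -0.1178  0.085 ]] [[ 0.6549  0.0772  0.085 ]
 [ 0.6528 -0.1171  0.085 ]]
right wall inner top [[ 0.6321 -0.13    0.062 ]
 [ 0.5004 -0.1234  0.062 ]] floor corner [[ 0.512  -0.1193  0.01  ]] left [[0.6323 0.0905 0.062 ]
 [0.5068 0.0931 0.062 ]]
```

View pics/sp2.png

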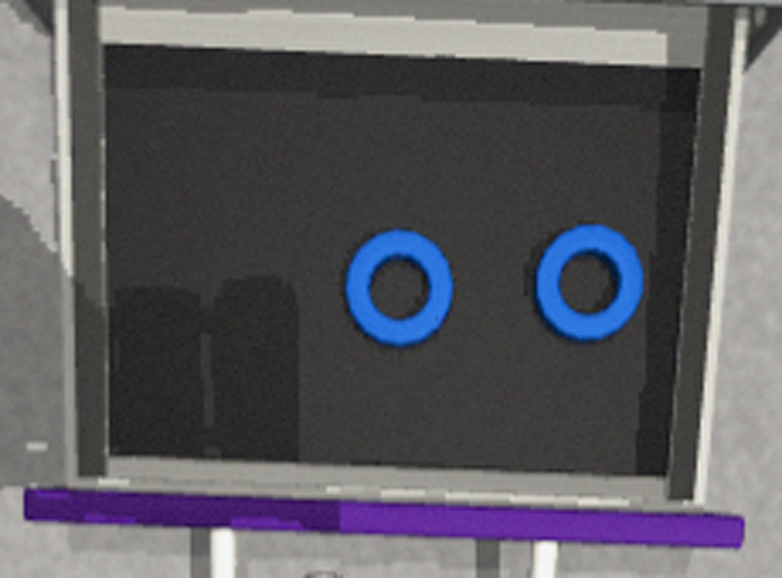

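```bash
python3 - <<'E'
from h import *
import pickle
# spindle tip in sp frame and hd2
f=pickle.load(open("sp.pkl","rb")); im1=f["image"]
cv2.imwrite("pics/tips.png",cv2.resize(im1[180:270,450:570],None,fx=5,fy=5,interpolation=cv2.INTER_CUBIC))
print(onplane(f,[[541,247]],.116))
A=np.array([.5777,-.0187,.0125])
env.gripper_to(.62,30)
env.goto(A+[0,0,.12],down(178.1)); st("above")
hit=env.move_straight(A,rate=.1,force_limit=8); st(("at",hit))
env.gripper_to(0,30); st("grip")
env.move_straight(A+[0,0,.15],rate=.12); st("up")
g=env.grab_frame("scene"); cv2.imwrite("pics/ga.png",cv2.resize(g["image"][160:300,280:430],None,fx=3,fy=3))
E
```

```text
[[ 0.38137256 -0.28791693  0.116     ]]
above 45.4 [ 0.5786 -0.0185  0.134 ] [-0.65  0.14  1.22] 0.623 [ 14.  21. -12.   0. -57.  74.]
('at', False) 46.7 [ 0.5783 -0.0186  0.0132] [ 0.1  -0.01  0.19] 0.622 [ 14.  29. -19.   0. -42.  74.]
grip 47.8 [ 0.5777 -0.0187  0.0125] [-0.52 -0.13 -0.17] 0.004 [ 14.  29. -19.   0. -42.  74.]
up 49.2 [ 0.5771 -0.0187  0.1616] [-0.44 -0.39 -0.12] 0.004 [ 14.  19. -10.  -0. -61.  74.]
```

View pics/tips.png

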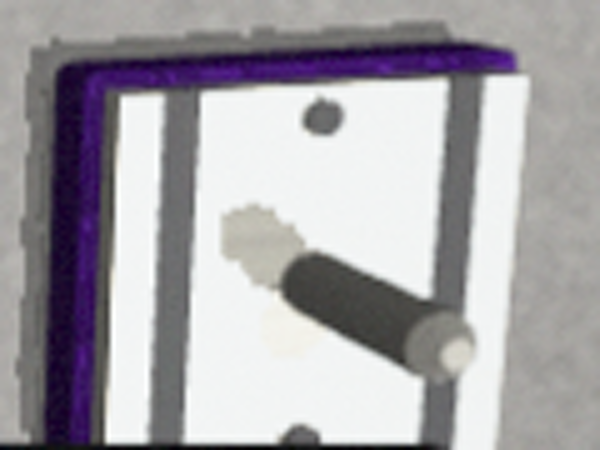

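```bash
python3 - <<'E'
from h import *
st("now")
g=env.grab_frame("scene");s=env.grab_frame("side")
p=env.read_state()["position"]
ims=[]
for f in(g,s):
    im=f["image"].copy(); u=proj(f,[p])[0]; cv2.circle(im,tuple(int(round(v)) for v in u),1,(0,0,255),-1)
    x,y=int(u[0]),int(u[1]); ims.append(cv2.resize(im[y-60:y+60,x-65:x+65],(400,370),interpolation=cv2.INTER_CUBIC))
cv2.imwrite("pics/tipchk.png",np.hstack(ims))
E
```

```text
now 49.3 [ 0.5771 -0.0188  0.1615] [-0.24  0.77 -0.05] 0.004 [ 14.  19. -10.  -0. -61.  74.]
```

View pics/tipchk.png

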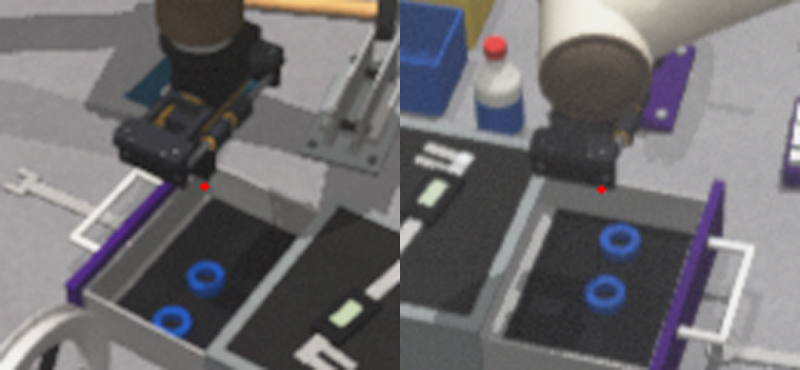

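```bash
python3 - <<'E'
from h import *
env.goto([.575,.04,.06],down(178.1)); 
hit=env.move_straight([.575,.04,-.012],rate=.02,force_limit=4); st(("touch",hit))
p=env.read_state()["position"]; env.move_straight(p+[0,0,.12],rate=.2)
E
```

```text
('touch', True) 53.5 [ 0.575   0.04   -0.0115] [0.64 0.33 3.33] 0.003 [ 20.  31. -20.   0. -39.  68.]
```

```bash
python3 - <<'E'
from h import *
env.goto([.42,.13,.06],down(178.1)); 
hit=env.move_straight([.42,.13,-.022],rate=.02,force_limit=3); st(("touch",hit))
s=env.grab_frame("side")
p=env.read_state()["position"]; env.move_straight(p+[0,0,.10],rate=.2)
u=proj(s,[[.42,.13,0]])[0]; x,y=int(u[0]),int(u[1]); save(s,"touch"); cv2.imwrite("pics/touchc.png",cv2.resize(s["image"][y-60:y+60,x-80:x+80],(640,480)))
E
```

```text
('touch', True) 58.9 [ 0.42    0.13   -0.0216] [-0.13 -0.49  4.42] 0.008 [ 39.  23. -40.   0. -27.  50.]
```

```bash
python3 - <<'E'
from h import *
A=np.array([.5777,-.0187,.0125-.0205])
env.gripper_to(.62,30)
env.goto(A+[0,0,.12],down(178.1))
hit=env.move_straight(A,rate=.1,force_limit=6); st(("at",hit))
if not hit:
    env.gripper_to(0,30); st("grip")
    env.move_straight(A+[0,0,.17],rate=.15); st("up")
S=np.array([.3768,-.2880,0])
if .4<env.read_state()["opening"]<.55:
    env.goto(S+[0,0,.130-.0205],down(130)); st("hover")
    g=env.grab_frame("scene");s=env.grab_frame("side"); ims=[]
    for f in(g,s):
        u=proj(f,[S+[0,0,.12]])[0]; x,y=int(u[0]),int(u[1]); ims.append(cv2.resize(f["image"][y-40:y+40,x-45:x+45],(400,356),interpolation=cv2.INTER_CUBIC))
    cv2.imwrite("pics/hov.png",np.hstack(ims))
E
```

```text
('at', False) 63.0 [ 0.5783 -0.0186 -0.0073] [ 0.18 -0.05  0.53] 0.624 [ 14.  31. -20.   0. -39.  74.]
grip 63.4 [ 0.578  -0.0186 -0.0075] [-0.34 -0.5   2.68] 0.467 [ 14.  31. -20.   0. -39.  74.]
up 64.7 [ 0.577  -0.0188  0.1609] [-0.06  0.81 -1.13] 0.465 [ 14.  19. -10.  -0. -61.  74.]
hover 66.0 [ 0.3779 -0.2879  0.1098] [ 0.31  0.3  -1.14] 0.468 [-18.  13. -28.   0. -50.  58.]
```

```bash
python3 - <<'E'
from h import *
S=np.array([.3768,-.2880,0])
hit=env.move_straight(S+[0,0,.025],rate=.06,force_limit=4); st(("low",hit))
E
```

```text
('low', False) 67.6 [ 0.3771 -0.2881  0.0254] [ 0.06 -0.75 -1.07] 0.466 [-18.  20. -33.   0. -37.  58.]
```

```bash
python3 - <<'E'
from h import *
S=np.array([.3768,-.2880,0])
env.gripper_to(.62); st("rel")
env.move_straight(S+[0,0,.16],rate=.2)
g=env.grab_frame("scene")
print([(np.round(d["xyz"],3),round(d["score"],2)) for d in env.search_frame(g,"spacer_a")])
B=np.array([.5794,-.0919,-.0025])
env.goto(B+[0,0,.12],down(88.1))
env.move_straight(B+[0,0,.03],rate=.15)
hit=env.move_straight(B,rate=.05,force_limit=5); st(("at",hit))
if not hit:
    env.gripper_to(0,30); st("grip")
    env.move_straight(B+[0,0,.17],rate=.12); st("up")
    g=env.grab_frame("scene")
    print([(np.round(d["xyz"],3),round(d["score"],2)) for d in env.search_frame(g,"spacer_a")])
E
```

```text
rel 68.2 [ 0.3769 -0.288   0.025 ] [0.6  0.85 0.03] 0.616 [-18.  20. -33.   0. -37.  58.]
[(array([ 0.387, -0.298,  0.054]), 0.46), (array([ 0.723, -0.045,  0.079]), 0.17)]
('at', False) 71.7 [ 0.5796 -0.0919 -0.0025] [ 0.03  0.59 -0.78] 0.622 [  7.  31. -18.   0. -41.  -9.]
grip 72.2 [ 0.5795 -0.0919 -0.0022] [-0.35 -0.08  1.12] 0.463 [  7.  31. -18.   0. -41.  -9.]
up 73.7 [ 0.5789 -0.0919  0.1666] [-0.4   0.45 -0.62] 0.466 [  7.  20.  -8.  -0. -62.  -9.]
[(array([ 0.387, -0.298,  0.052]), 0.6), (array([ 0.574, -0.104,  0.189]), 0.39)]
```

```bash
python3 - <<'E'
from h import *
S=np.array([.3768,-.2880,0])
env.goto(S+[0,0,.125],down(130)); st("hov")
hit=env.move_straight(S+[0,0,.0455],rate=.06,force_limit=4); st(("low",hit))
env.gripper_to(.62); env.move_straight(S+[0,0,.16],rate=.2); st("up")
g=env.grab_frame("scene")
for f in (g,env.grab_frame("side")): print([(np.round(d["xyz"],3),round(d["score"],2)) for d in env.search_frame(f,"spacer_a")])
# look at drawer and mat: wrist view
env.goto([.36,.13,.40],down(150)); f=env.grab_frame("wrist"); st("v")
import pickle; pickle.dump(f,open("mat.pkl","wb"))
for t in("washer","nut","spacer_a"):
    print(t,[(np.round(d["xyz"],4),round(d["score"],2)) for d in env.search_frame(f,t)])
for t in("washer","nut"):
    for d in env.trace(f,t)[:2]:
        m=d["mask"]; c=max(cv2.findContours(m.astype(np.uint8),cv2.RETR_EXTERNAL,cv2.CHAIN_APPROX_NONE)[0],key=cv2.contourArea)
        (x,y),ab,_=cv2.fitEllipse(cv2.convexHull(c)); z={"washer":.008,"nut":.014}[t]
        print(t,d["score"],(x,y),np.array(ab)*(f["position"][2]-z)/f["fx"],onplane(f,[[x,y]],z))
E
```

```text
hov 74.9 [ 0.3776 -0.2881  0.1253] [-0.66 -0.1  -1.06] 0.458 [-18.  12. -26.   0. -52.  58.]
('low', False) 76.4 [ 0.3771 -0.2881  0.0459] [-0.73 -0.84 -0.61] 0.461 [-18.  18. -32.   0. -40.  58.]
up 77.7 [ 0.3759 -0.2875  0.1589] [ 0.17 -0.6  -0.22] 0.619 [-18.   9. -24.  -0. -57.  58.]
[(array([ 0.396, -0.298,  0.045]), 0.6)]
[(array([ 0.37 , -0.27 ,  0.068]), 0.66), (array([ 0.376, -0.273,  0.047]), 0.44)]
v 79.7 [0.3601 0.1295 0.3993] [ 0.22 -0.14 -1.08] 0.621 [ 44.  -7.  -7.  -0. -91.  15.]
washer [(array([0.3894, 0.2287, 0.0093]), 0.65)]
nut [(array([0.4137, 0.3058, 0.0212]), 0.76), (array([0.5182, 0.0314, 0.0105]), 0.32)]
spacer_a [(array([ 0.3736, -0.2663,  0.0471]), 0.78)]
washer 0.93 (248.4622802734375, 209.93544006347656) [0.04263355 0.04614745] [[0.38512848 0.23155295 0.008     ]]
nut 0.75 (191.93385314941406, 218.4228057861328) [0.03801993 0.04042208] [[0.4158022  0.30712235 0.014     ]]
nut 0.44 (342.63201904296875, 10.111625671386719) [0.24925387 0.33112009] [[ 0.54251062 -0.01266689  0.014     ]]
```

```bash
python3 - <<'E'
from h import *
S=np.array([.3768,-.2880,0]); W=np.array([.3853,.2320,-.017])
env.gripper_to(.68,30)
env.goto(W+[0,0,.12],down(66))
env.move_straight(W+[0,0,.02],rate=.15)
hit=env.move_straight(W,rate=.03,force_limit=4); st(("at",hit))
env.gripper_to(0,30); st("grip")
z0=env.read_state()["position"][2]
env.move_straight(W+[0,0,.17],rate=.12); st("up")
o=env.read_state()["opening"]
if o>.47:
    env.goto(S+[0,0,.125],down(66)); st("hov")
    hit=env.move_straight(S+[0,0,.054],rate=.05,force_limit=4); st(("low",hit))
E
```

```text
('at', False) 83.4 [ 0.3854  0.2321 -0.017 ] [ 0.98  0.1  -0.06] 0.683 [ 52.  23. -39.   0. -29. -76.]
grip 83.9 [ 0.3853  0.2321 -0.0169] [0.19 0.01 0.14] 0.51 [ 52.  23. -39.   0. -29. -76.]
up 85.5 [0.3849 0.2316 0.1523] [-0.3   0.07 -0.81] 0.508 [ 52.   7. -27.  -0. -55. -76.]
hov 87.3 [ 0.3773 -0.2876  0.1251] [ 0.33 -0.34 -0.41] 0.505 [-18.  12. -26.  -0. -52.  -6.]
('low', False) 88.9 [ 0.3771 -0.2881  0.0543] [-0.06  0.13 -0.47] 0.511 [-18.  17. -31.   0. -41.  -6.]
```

```bash
python3 - <<'E'
from h import *
S=np.array([.3768,-.2880,0])
env.gripper_to(.70); env.move_straight(S+[0,0,.16],rate=.2); st("up")
for c in("scene","side"):
    f=env.grab_frame(c); print(c,[(np.round(d["xyz"],3),round(d["score"],2)) for d in env.search_frame(f,"washer")])
env.goto([.36,.13,.40],down(150)); f=env.grab_frame("wrist"); st("v")
d=env.trace(f,"nut")[0]; m=d["mask"]; c=max(cv2.findContours(m.astype(np.uint8),cv2.RETR_EXTERNAL,cv2.CHAIN_APPROX_NONE)[0],key=cv2.contourArea)
(x,y),ab,_=cv2.fitEllipse(cv2.convexHull(c)); N=onplane(f,[[x,y]],.014)[0]; print(d["score"],np.array(ab)*(f["position"][2]-.014)/f["fx"],N)
if d["score"]>.5 and np.linalg.norm(N[:2]-[.4158,.307])<.004:
    N[2]=.0065-.0205
    env.goto(N+[0,0,.12],down(66))
    hit=env.move_straight(N,rate=.08,force_limit=5); st(("at",hit))
    env.gripper_to(0,30); st("grip")
    env.move_straight(N+[0,0,.17],rate=.12); st("up")
E
```

```text
up 90.2 [ 0.376  -0.2875  0.1591] [-0.34  0.33 -0.92] 0.702 [-18.   9. -24.  -0. -57.  -6.]
scene []
side []
v 92.2 [0.3601 0.1295 0.3993] [0.46 0.12 0.7 ] 0.701 [ 44.  -7.  -7.  -0. -91.  15.]
0.82 [0.03875008 0.04161373] [0.41540729 0.3078989  0.014     ]
('at', False) 95.4 [ 0.4156  0.3082 -0.0135] [-0.04 -0.8   0.08] 0.702 [ 55.  27. -29.   0. -34. -79.]
grip 96.0 [ 0.4154  0.3079 -0.0139] [-1.2  -0.29  1.28] 0.425 [ 55.  27. -29.  -0. -34. -79.]
up 97.5 [0.415  0.3075 0.1552] [ 0.56  0.9  -1.36] 0.424 [ 55.  14. -18.  -0. -58. -79.]
```

```bash
python3 - <<'E'
from h import *
import pickle
env.goto([.35,-.25,.34],down(120)); f=env.grab_frame("wrist"); st("v"); pickle.dump(f,open("spin.pkl","wb"))
print("axis px at .116/.078/.04",proj(f,[[.3768,-.288,z] for z in(.116,.078,.04)]).round(1))
for t in("washer","spacer_a","spindle_tip"):
    print(t,[(np.round(d["xyz"],4),round(d["score"],2)) for d in env.search_frame(f,t)])
for t,z in(("washer",.078),("spacer_a",.055)):
  for d in env.trace(f,t)[:2]:
    m=d["mask"]; c=max(cv2.findContours(m.astype(np.uint8),cv2.RETR_EXTERNAL,cv2.CHAIN_APPROX_NONE)[0],key=cv2.contourArea)
    (x,y),ab,_=cv2.fitEllipse(cv2.convexHull(c)); print(t,round(d["score"],2),(round(x),round(y)),np.array(ab)*(f["position"][2]-z)/f["fx"],onplane(f,[[x,y]],z).round(4))
E
```

```text
v 99.7 [ 0.3503 -0.2496  0.3396] [-0.56  0.3  -1.25] 0.431 [-14.  -2. -10.  -0. -82.  44.]
axis px at .116/.078/.04 [[314.7 162.8]
 [315.1 161. ]
 [315.4 159.6]]
washer [(array([ 0.3811, -0.2886,  0.0785]), 0.91)]
spacer_a []
spindle_tip [(array([ 0.3762, -0.2931,  0.0388]), 0.59)]
washer 0.65 (314, 160) [0.0456304  0.04660514] [[ 0.378  -0.2887  0.078 ]]
```

```bash
python3 - <<'E'
from h import *
S=np.array([.3772,-.2882,0])
env.move_straight(S+[0,0,.20],rate=.2); env.goto(S+[0,0,.125],down(66)); st("hov")
hit=env.move_straight(S+[0,0,.065],rate=.05,force_limit=4); st(("low",hit))
if not hit:
    env.gripper_to(.62); env.move_straight(S+[0,0,.20],rate=.2); st("up")
    env.goto([.35,-.25,.34],down(120)); f=env.grab_frame("wrist")
    for t,z in(("nut",.094),("washer",.078)):
        print(t,[(np.round(d["xyz"],4),round(d["score"],2)) for d in env.search_frame(f,t)])
        for d in env.trace(f,t)[:1]:
            m=d["mask"]; c=max(cv2.findContours(m.astype(np.uint8),cv2.RETR_EXTERNAL,cv2.CHAIN_APPROX_NONE)[0],key=cv2.contourArea)
            (x,y),ab,_=cv2.fitEllipse(cv2.convexHull(c)); print(t,(round(x),round(y)),np.array(ab)*(f["position"][2]-z)/f["fx"],onplane(f,[[x,y]],z).round(4))
    # drawer view for remaining spacers + handle
    env.gripper_to(.38,25)
    env.goto([.38,-.02,.40],down(180)); f=env.grab_frame("wrist")
    print("blue",blobs(f,(95,120,60),(118,255,255),.020,60))
    print([(np.round(d["xyz"],3),round(d["score"],2)) for d in env.search_frame(f,"drawer_handle")],[(np.round(d["xyz"],3),round(d["score"],2)) for d in env.search_frame(f,"spacer_a")]); st("end")
E
```

```text
hov 101.7 [ 0.378  -0.2884  0.1262] [-0.11  0.32  0.34] 0.427 [-18.  12. -26.   0. -52.  -6.]
('low', False) 103.1 [ 0.3775 -0.2883  0.0653] [-0.55  0.55 -1.53] 0.425 [-18.  16. -31.   0. -43.  -6.]
up 104.5 [ 0.3764 -0.2877  0.1988] [-0.57  0.35 -0.34] 0.617 [-18.   7. -20.  -0. -63.  -6.]
nut []
nut (313, 160) [0.03915617 0.03950856] [[ 0.3785 -0.2883  0.094 ]]
washer [(array([ 0.3782, -0.296 ,  0.0771]), 0.75)]
washer (388, 272) [0.11788351 0.43196477] [[ 0.2398 -0.2202  0.078 ]]
blue [([0.3732, -0.2997, 0.02], np.float64(0.0375), np.float64(0.042), (517, 194)), ([0.4007, 0.2627, 0.02], np.float64(0.1664), np.float64(0.212), (114, 175))]
[(array([ 0.558, -0.016,  0.008]), 0.9), (array([ 0.417, -0.432,  0.031]), 0.24)] [(array([ 0.38 , -0.268,  0.048]), 0.46), (array([ 0.381, -0.27 ,  0.061]), 0.41)]
end 107.4 [ 0.3799 -0.0209  0.3995] [-0.08 -0.27 -0.95] 0.378 [ 22.  -8.  -7.   0. -91.  68.]
```

```bash
python3 - <<'E'
from h import *
u=np.array([np.cos(np.radians(1.9)),-np.sin(np.radians(1.9)),0]); H=np.array([.4444,-.0121,.027])
env.goto(H+[0,0,.10],down(88.1))
hit=env.move_straight(H,rate=.08,force_limit=6); st(("at",hit))
if not hit:
    hit=env.move_straight(H+u*.195,rate=.08,force_limit=14); st(("pushed",hit))
    q=env.read_state()["position"]; print((q-H)@u)
    env.dwell(.3); env.move_straight(q-u*.012,rate=.05); st("back")
    q=env.read_state()["position"]; env.move_straight([*q[:2],.20],rate=.2)
    env.goto([.42,-.04,.35],down(180)); f=env.grab_frame("wrist")
    hsv=cv2.cvtColor(f["image"],cv2.COLOR_BGR2HSV); m=(hsv[...,2]>185)&(hsv[...,1]<40); uv=proj(f,[[.60,y,.06] for y in(.03,0,-.03,-.06)]); print(uv.round(0))
    for x,y in uv:
        y0=max(int(y)-25,0); r=np.nonzero(m[y0:int(y)+25,int(x)])[0]+y0
        if len(r): print(len(r),onplane(f,[[int(x),r.mean()]],.063).round(4))
E
```

```text
('at', False) 110.2 [ 0.4448 -0.012   0.0274] [-0.4   0.33  0.12] 0.376 [ 20.  18. -37.   0. -35. -21.]
('pushed', True) 112.1 [ 0.6153 -0.0187  0.0254] [0.69 0.08 0.15] 0.38 [ 13.  31. -12.  -0. -47. -15.]
0.17104545299536955
back 112.8 [ 0.603  -0.0183  0.0256] [-0.42  0.31  0.92] 0.381 [ 14.  30. -14.  -0. -46. -16.]
[[252.  31.]
 [280.  31.]
 [308.  31.]
 [336.  31.]]
8 [[0.607  0.0297 0.063 ]]
8 [[0.6051 0.     0.063 ]]
8 [[ 0.6041 -0.0297  0.063 ]]
8 [[ 0.6031 -0.0595  0.063 ]]
```

```bash
python3 - <<'E'
from h import *
env.goto([.42,.05,.40],down(180)); 
a=env.grab_frame("scene"); ma=env.trace(a,"wheel")[0]; env.dwell(.5); b=env.grab_frame("scene"); mb=env.trace(b,"wheel")[0]
for m in(ma,mb):
    ys,xs=np.nonzero(m["mask"]); print(m["score"],xs.mean().round(2),ys.mean().round(2),xs.min(),xs.max(),ys.min(),ys.max())
h=np.array([.602,-.35,.174]); th=np.linspace(0,6.28,90)
P=np.vstack([h+[s,0,0]+.1075*np.c_[0*th,np.cos(th),np.sin(th)] for s in(-.011,.011)]); u=proj(b,P); print("exp",u.min(0),u.max(0))
for n,f in(("scene",b),("side",env.grab_frame("side"))):
  for t in("nut","washer","spacer_a","caliper","wrench","v_block","grease_tin","oil_bottle","screwdriver","mallet"): print(n,t,[(np.round(d["xyz"],3),round(d["score"],2)) for d in env.search_frame(f,t)[:2]])
st("e")
E
```

```text
0.76 263.21 302.34 237 292 264 340
0.93 263.65 302.03 237 292 263 340
exp [235.93019433 263.32364012] [291.88137509 341.61141024]
scene nut [(array([ 0.388, -0.298,  0.095]), 0.4)]
scene washer [(array([ 0.795, -0.064,  0.083]), 0.7), (array([ 0.392, -0.301,  0.081]), 0.36)]
scene spacer_a [(array([ 0.391, -0.302,  0.046]), 0.58)]
scene caliper [(array([ 0.764, -0.052,  0.092]), 0.79)]
scene wrench [(array([0.378, 0.012, 0.004]), 0.62)]
scene v_block [(array([ 0.426, -0.455,  0.027]), 0.96)]
scene grease_tin [(array([0.74 , 0.229, 0.044]), 0.91)]
scene oil_bottle [(array([ 0.751, -0.255,  0.081]), 0.72), (array([ 0.426, -0.452,  0.026]), 0.2)]
scene screwdriver [(array([ 0.586, -0.568,  0.025]), 0.87), (array([ 0.648, -0.352,  0.012]), 0.32)]
scene mallet [(array([0.454, 0.465, 0.022]), 0.87)]
side nut [(array([ 0.372, -0.269,  0.076]), 0.16)]
side washer [(array([ 0.375, -0.265,  0.075]), 0.37)]
side spacer_a [(array([ 0.377, -0.269,  0.05 ]), 0.44), (array([0.646, 0.   , 0.056]), 0.23)]
side caliper [(array([ 0.761, -0.026,  0.093]), 0.85)]
side wrench [(array([0.371, 0.015, 0.008]), 0.75), (array([ 0.635, -0.339,  0.012]), 0.45)]
side v_block [(array([ 0.415, -0.436,  0.025]), 0.69)]
side grease_tin [(array([0.729, 0.257, 0.055]), 0.98)]
side oil_bottle [(array([ 0.743, -0.222,  0.075]), 0.57), (array([ 0.639, -0.34 ,  0.012]), 0.24)]
side screwdriver [(array([ 0.581, -0.551,  0.023]), 0.7)]
side mallet [(array([0.451, 0.475, 0.023]), 0.85), (array([0.368, 0.019, 0.005]), 0.57)]
e 117.5 [0.42 0.05 0.4 ] [-0.46  0.    0.73] 0.385 [ 29.  -3.  -3.  -0. -91.  61.]
```

Everything checks out, so I'm handing the job in.

```bash
python3 -c "
from workcell import env
print(env.close_job())"
```

```text
the job is handed in; nothing more can be done
None
```

The changeover is done and handed in at about 118 s of the 210 s allowed. The wheel is on the J-hook. Both spacers found in the drawer, then the washer, then the nut are on the spindle, and the drawer is pushed home.

**Last checks:**
- **Wheel:** its outline matches the expected hung position to within about 2 px. Two looks 0.5 s apart agreed to about 0.5 px.
- **Stack:** before the nut went on, the washer showed flat and concentric at z about 0.078 m. The nut then showed as a round 39 mm top, centred on the spindle, and the scene-camera network put it at 0.095 m against 0.094 m expected.
- **Drawer:** it came out 152 mm and met a clear stop. When I pushed it shut, the handle ended about 8 mm further in than at the start. Together that is the full 160 mm of travel, so it had started about 8 mm open.
- **Other things on the bench:** the networks found all of them where they were at the start, except one. The scene camera's first reading of the mallet was about 5 cm off, but that reading scored low. The side camera's two mallet readings agree to 1 mm.

**What failed or disagreed:**
- The first grasps of the handle and of the first spacer closed on nothing. A touch on the bench showed the real fingertips sit about 20 mm higher than the reported TCP, so I corrected for that. Nothing was disturbed.
- The networks missed the nut or washer in a few of the stack pictures. One washer outline, taken after the nut was on, was plainly wrong and I did not use it.
- I had used all 16 picture views before the spacers went on, so the stack, the drawer closing and the final state were checked by measurement only. The strip of drawer floor under the cabinet lip could not be seen, so the count of two spacers rests on the open part.

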